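# Spacer and washer onto the sample carousel's spindle

## Task

The drive unit of the sample carousel is being put back together on the microscopy bench. Slide the tall spacer sleeve over its upright spindle, all the way down onto the bearing, then lay the wider of the two flat washers over the spindle on top of the spacer, and let go of it. Leave the short collar, the small washer and the black retaining knob lying where they are.

Things in the scene. Friction and masses are not known exactly. Their poses are not given: they have to be found in the camera images.
- drive: Round white drive unit fixed to the bench, 150 mm across, 72 mm high, with a small grey control panel on its side that sticks out 13 mm more; origin on the spindle's axis at bench level, z up, the panel faces its -x. In the middle of its top is a dark steel ball bearing, 44 mm across and 8 mm high, from which a plain steel spindle stands upright: 16 mm in diameter, 62 mm long from the bearing's top, its last 12 mm tapering to 6 mm at the tip.
- seat (a point): Point on the spindle's axis at the top face of the bearing (80 mm over the bench), where the underside of the spacer comes to rest; z up.
- spindle_tip (a point): Top end of the spindle, on its axis, 62 mm above the seat (142 mm over the bench).
- spacer: The tall spacer sleeve: plain aluminium tube, 34 mm outside diameter, 24 mm bore, 34 mm tall, about 60 g, standing upright on the bench. Origin at the centre of its underside, z along its axis, up.
- washer: The wider flat washer: plain steel ring, 50 mm outside diameter, 24 mm bore, 10 mm thick, about 110 g, lying flat on the bench. Origin at the centre of its underside, z along its axis, up.
- collar: Short collar, not needed: aluminium ring, 42 mm outside diameter, 24 mm bore, only 16 mm tall, lying flat on the bench. Origin at the centre of its underside.
- small_washer: Small washer, not needed: steel ring, 36 mm outside diameter, 22 mm bore, 6 mm thick, lying flat on the bench. Origin at the centre of its underside.
- knob_nut: Black plastic retaining knob, about 48 mm across and 28 mm high, for later, standing on the bench. Origin at the centre of its underside.
Not all that is in view belongs to the job. What is shaped like the washer but blue, red or yellow is not meant.

How it is judged:
By the outcome, as a careful person would: the job done as asked, in the order asked, and still so for the second after the job is handed in, with the robot touching nothing.
It also fails if it takes over 64 s, if anything falls off the work surface, if the arm or the gripper's body presses on something with over 40 N, if the wrist force passes 120 N, or if a joint passes its speed limit or range.

## Robot

A 6-joint arm with a two-finger parallel gripper is mounted at the origin on the work surface. World frame = base frame: x ahead of the robot, y to its left, z up, the work surface at z = 0. Lengths are in m, angles in rad, forces in N, time in s.
With the tool pointing down it reaches from about 0.25 to 0.725 m from the base axis. Payload 4 kg.
Tool frame: the origin (TCP) lies midway between the tips of the shut fingers; the grasp point (between the pads) lies 19 mm behind it; z points along the fingers, y is the line along which they close (so a half turn about z gives the same grasp; the last joint's range is limited). The gripper opens to 85 mm and grips with 20 to 120 N. Pads are 22 mm wide; open, the fingers measure 114 mm over their backs; the gripper's body (76 mm by 85 mm) begins 54 mm behind the grasp point. The pads swing forward as they close: fully open they stand 13 mm farther back than shut.
Start: joints at [1.24, 0.241, 0.005, 1.335, 0, 1.571], TCP at [0.162, 0.473, 0.231] pointing down, gripper open.
Joint ranges: [-2.72, 2.72], [-1.05, 1.87], [-1.09, 1.28], [-1.99, 2.15], [-1.42, 1.44], [-3.14, 3.14]. Speed limits (rad/s): [2.79, 2.79, 3.14, 3.14, 3.14, 3.14].

## Interface

Orientations are given as a unit quaternion [x, y, z, w].
In Python, from workcell import monitor, vision, job gives the robot as it stands.
- The arm moves only by the tool move_arm, never from a script. Its argument "moves" is a list that holds one entry, the list of rows, each a list of 5 numbers: the shift along the world's x, y, z in m, then the turn about the world's z in degrees, then the opening in per cent of the stroke, from 0 (shut) to 100 (fully open). In form: [[[x, y, z, turn, gripper], ...]]. A call has 1 to 5 rows; each row is the pose to reach, as a shift and turn from the pose commanded when the call began; what a row does not reach only later rows make up. A row lasts 1/8 s, in which the tool goes at most 62.5 mm and 10.7 degrees, less where a joint would pass 70% of its speed; a pose out of reach is approached as far as the arm can. A call with a gripper value outside its range is refused whole. The fingers move at their own pace and stop on an object; the grip force is fixed at half the most. Time passes only in rows, so rows that repeat a pose let the fingers close. It gives the time, the measured TCP pose, the force, the opening and the grip force at its end, in the units of the state.
- monitor.get_obs(): the state, without advancing time (a new reading comes with each control period).
- vision.camera(name): name is "scene" or "top" or "wrist"; returns a dict with "color" (384x512x3 uint8, red, green, blue), "camera_matrix" (3x3 intrinsics, pixels), "eye" and "attitude" of the camera in the world; the wrist camera has in their place "hand_eye" (4x4, takes a point from camera to tool coordinates, whose origin is the TCP and whose axes are the flange's). Camera axes: x right, y up, looking along -z (the intrinsics and any distortion apply to the point x, -y, -z); pixel columns grow to the right and rows downward; lengths in m; the calibration is good to about 2 mm. A picture is of the moment at which its call begins: read the wrist's pose just before it. There is no depth.
- job.job_done(): hands the job in; it is judged then, once.
The state is a dict: "clock": time; "joint_pos": joint angles; "joint_vel": joint speeds; "tau": joint torques, N m; "eef_pos": TCP position; "tool_rot": TCP orientation; "ft_force": force on the tool from outside, world axes, zero at the start; "ft_torque": the same for the moment, N m; "grip_width": finger opening in m; "grasp_force": force on a finger pad.
Only numpy, scipy, OpenCV 4.12 (cv2) and the standard library are available. Lean on these libraries where they do the work, as an engineer would, in place of code of your own. Each camera call takes 0.05 s, during which the arm holds its last target. There are 200 camera calls.

## Working session

There is one attempt and no reset: what is moved stays moved. The work goes in short steps, Python scripts to look and compute and a tool call to move; the robot and the scene stay as the last step left them, time stands still between calls to the robot, and variables do not carry over. Pictures are saved under pics/ and viewed, at most 10 in all, crops included, and the job is handed in when it is done.

Besides the shell and the picture viewer there is one more tool, called after "Call:" as name([rows], argument=value, ...), one row to a line, values as JSON. move_arm: Moves the arm, as the interface text tells. Its arguments: {"type":"object","properties":{"moves":{"type":"array","items":{"type":"array","items":{"type":"array","items":{"type":"number"}}}}},"required":["moves"]}

```bash
mkdir -p pics; cat > h.py <<'E'
import numpy as np, cv2
from workcell import monitor, vision, job
from scipy.spatial.transform import Rotation as R
def grab(n,f=None):
    o=monitor.get_obs(); c=vision.camera(n)
    if f: cv2.imwrite('pics/'+f,cv2.cvtColor(c['color'],cv2.COLOR_RGB2BGR))
    return o,c
def campose(o,c):
    if 'hand_eye' in c:
        T=np.eye(4);T[:3,:3]=R.from_quat(o['tool_rot']).as_matrix();T[:3,3]=o['eef_pos']
        T=T@np.array(c['hand_eye']); return T[:3,:3],T[:3,3]
    a=np.array(c['attitude']); 
    M=a if a.shape==(3,3) else R.from_quat(a).as_matrix()
    return M,np.array(c['eye'])
def plane(o,c,px,z):
    M,e=campose(o,c); K=np.array(c['camera_matrix'])
    p=np.atleast_2d(np.array(px,float)); d=np.c_[p,np.ones(len(p))]@np.linalg.inv(K).T
    d=(d*[1,-1,-1])@M.T
    return e+d*((z-e[2])/d[:,2])[:,None]
def proj(o,c,P):
    M,e=campose(o,c);K=np.array(c['camera_matrix'])
    q=(np.atleast_2d(P)-e)@M*[1,-1,-1]; q=q@K.T; return q[:,:2]/q[:,2:]
E
python3 - <<'E'
from h import *
ims=[]
for n in ['top','scene']:
    o,c=grab(n,n+'0.png'); print(n,{k:np.round(v,4).tolist() for k,v in c.items() if k!='color'})
print(o)
E
```

```text
top {'camera_matrix': [[458.1668, 0.0, 257.8349], [0.0, 458.1668, 198.6047], [0.0, 0.0, 1.0]], 'eye': [0.3263, 0.0538, 1.1263], 'attitude': [0.0586, -0.0566, -0.6972, 0.7123]}
scene {'camera_matrix': [[434.3107, 0.0, 261.0705], [0.0, 434.3107, 189.4708], [0.0, 0.0, 1.0]], 'eye': [0.8943, -0.4661, 0.8617], 'attitude': [0.3306, 0.1185, 0.3102, 0.8834]}
{'clock': 0.05, 'joint_pos': array([ 1.23999250e+00,  2.41418483e-01,  3.76731739e-03,  1.33517199e+00,
       -2.92772425e-05,  1.57077687e+00]), 'joint_vel': array([ 0.00075671, -0.00141353,  0.00245176, -0.00171912,  0.00099884,
       -0.00147969]), 'tau': array([-1.05674670e-03, -3.73493278e+01,  2.53290957e+01,  1.10966541e-02,
       -1.41768606e-05,  4.21613422e-06]), 'eef_pos': array([0.16221519, 0.47232036, 0.23042662]), 'tool_rot': array([ 1.64639075e-01,  9.86353358e-01, -1.00198999e-03, -1.52427964e-04]), 'ft_force': array([ 0.06230144, -0.35072147,  0.81960528]), 'ft_torque': array([-0.01263602, -0.02721407, -0.01391589]), 'grasp_force': 0.0, 'grip_width': 0.08569691611572604}
```

View pics/top0.png

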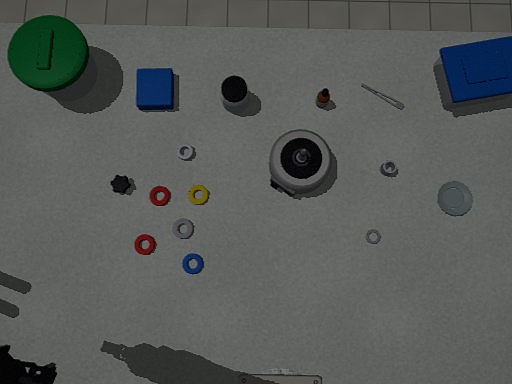

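View pics/scene0.png

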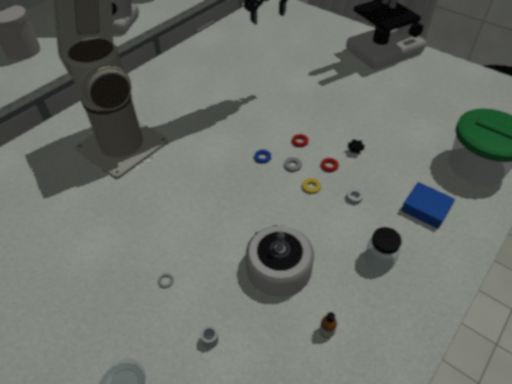

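The top view shows the drive at (301,160), the grey washer at (183,228), the small washer at (373,236) and the knob at (121,184). There are two aluminium rings, at (186,152) and (389,168), and I need to tell which is the spacer. I'll enlarge these spots.

```bash
python3 - <<'E'
from h import *
t=cv2.imread('pics/top0.png');s=cv2.imread('pics/scene0.png')
def cr(i,x,y,r=20): return cv2.convertScaleAbs(cv2.resize(i[y-r:y+r,x-r:x+r],(260,260),interpolation=cv2.INTER_CUBIC),alpha=1.5)
a=np.hstack([cr(t,186,152),cr(t,389,168),cr(t,302,158,36)])
b=np.hstack([cr(s,355,196),cr(s,209,336),cr(s,280,255,36)])
cv2.imwrite('pics/crops.png',np.vstack([a,b]))
o,c=grab('top')
for n,p,z in [('washer',(183,228),.01),('A',(186,152),.016),('B',(389,168),.034),('tip',(302,155),.142),('bearing',(301,158),.08),('sw',(373,236),.006),('knob',(121,184),.02)]: print(n,plane(o,c,p,z).round(4))
o,c=grab('scene')
for n,p,z in [('washer',(292,164),.01),('A',(354,195),.016),('B',(209,333),.034),('tip',(281,236),.142)]: print(n,plane(o,c,p,z).round(4))
E
```

```text
washer [[0.4332 0.2404 0.01  ]]
A [[0.6231 0.241  0.016 ]]
B [[ 0.5885 -0.2596  0.034 ]]
tip [[ 0.588  -0.0371  0.142 ]]
bearing [[ 0.5972 -0.0405  0.08  ]]
sw [[ 0.424  -0.2243  0.006 ]]
knob [[0.5375 0.3965 0.02  ]]
washer [[0.4339 0.2364 0.01  ]]
A [[0.6263 0.2405 0.016 ]]
B [[ 0.5934 -0.2606  0.034 ]]
tip [[ 0.6075 -0.0501  0.142 ]]
```

View pics/crops.png

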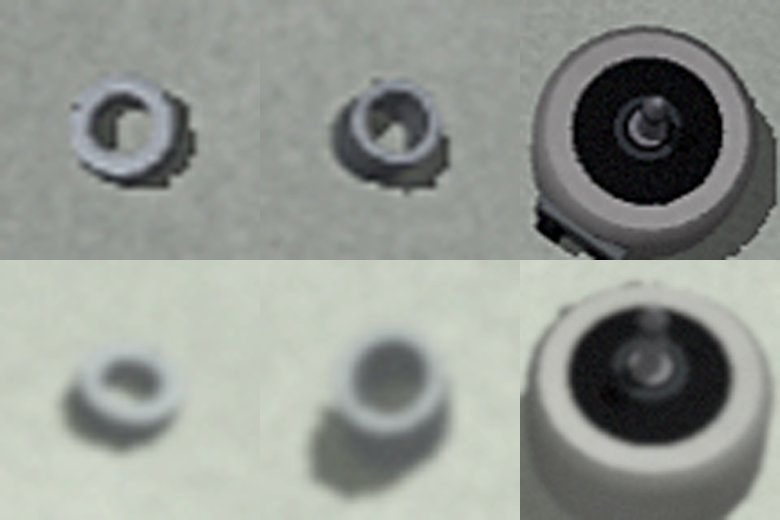

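B, at (389,168), is the spacer: narrow and tall. A is the wide, short collar. I'll move over the spacer at a safe height.

Call:
move_arm([
  [[0.036,-0.05,0,0,100],[0.066,-0.104,0,0,100],[0.096,-0.158,0,0,100],[0.126,-0.21,0,0,100],[0.156,-0.264,0,0,100]],
])

```text
clock: 0.82
eef_pos: [0.319, 0.2073, 0.2314]
tool_rot: [0.164, 0.986, 0.0, 0.0]
ft_force: [0.6, -0.2, -0.6]
grip_width: 0.0856
grasp_force: 0.0
```

Call:
move_arm([
  [[0.03,-0.054,0,0,100],[0.06,-0.108,0,0,100],[0.09,-0.162,0,0,100],[0.12,-0.216,0,0,100],[0.15,-0.264,0,0,100]],
])

```text
clock: 1.45
eef_pos: [0.469, -0.0573, 0.2313]
tool_rot: [0.165, 0.986, 0.0, 0.0]
ft_force: [0.2, 0.7, 1.0]
grip_width: 0.0854
grasp_force: 0.0
```

Call:
move_arm([
  [[0.03,-0.054,0,0,100],[0.06,-0.108,0,0,100],[0.09,-0.162,0,0,100],[0.12,-0.206,0,0,100],[0.12,-0.206,0,0,100]],
])

```text
clock: 2.08
eef_pos: [0.589, -0.2644, 0.2279]
tool_rot: [0.167, 0.986, 0.0, -0.002]
ft_force: [-0.3, 0.3, -1.1]
grip_width: 0.0852
grasp_force: 0.0
```

```bash
python3 - <<'E'
from h import *
o,c=grab('wrist','w1.png'); print(o['clock'],o['eef_pos'].round(4),o['tool_rot'].round(4),np.round(c['hand_eye'],3))
for p in [(.591,-.261,.034),(.597,-.04,.142)]: print(proj(o,c,p))
E
```

```text
2.075 [ 0.589  -0.2644  0.2279] [ 1.666e-01  9.860e-01  2.000e-04 -1.600e-03] [[-0.     0.945  0.327  0.084]
 [ 1.     0.    -0.    -0.   ]
 [-0.     0.327 -0.945 -0.143]
 [ 0.     0.     0.     1.   ]]
[[255.83607163 167.65172645]]
[[529.73222918 117.37452592]]
```

View pics/w1.png

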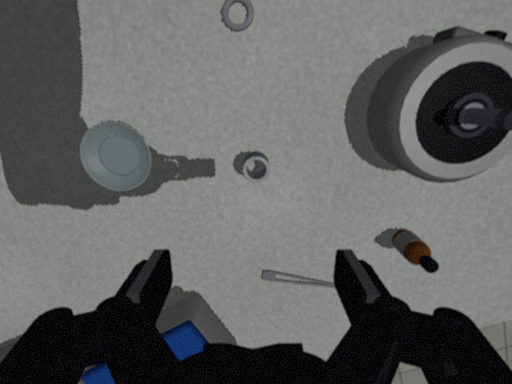

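The spacer shows at (256,167) in the wrist view, as predicted from (0.591,-0.261). Nothing stands near the fingers' path, so I'll descend.

Call:
move_arm([
  [[0.002,0.003,-0.06,0,100],[0.002,0.003,-0.12,0,100],[0.002,0.003,-0.17,0,100],[0.002,0.003,-0.185,0,100],[0.002,0.003,-0.185,0,100]],
])

```text
clock: 2.75
eef_pos: [0.5901, -0.2572, 0.0467]
tool_rot: [0.164, 0.986, 0.0, -0.0]
ft_force: [0.6, 0.4, 0.6]
grip_width: 0.0852
grasp_force: 0.0
```

```bash
python3 - <<'E'
from h import *
o,c=grab('wrist','w2.png'); print(o['eef_pos'].round(4),proj(o,c,(.591,-.261,.034)))
E
```

```text
[ 0.5901 -0.2572  0.0467] [[247.38511905 241.9538528 ]]
```

View pics/w2.png

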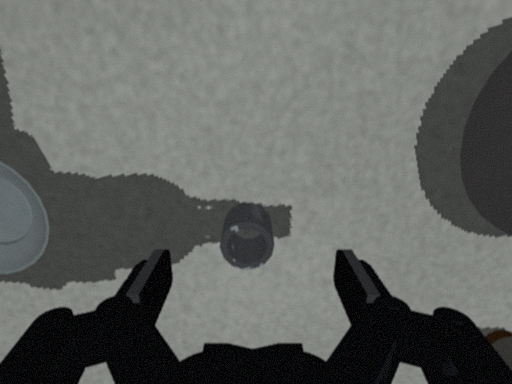

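The rim is centred at (247.5,244), so the estimate holds to about 1 mm. Next: go down and grip.

Call:
move_arm([
  [[0.002,-0.004,-0.01,0,100],[0.002,-0.004,-0.028,0,100],[0.002,-0.004,-0.042,0,100],[0.002,-0.004,-0.044,0,100],[0.002,-0.004,-0.044,0,100]],
])

```text
clock: 3.42
eef_pos: [0.5921, -0.262, 0.0018]
tool_rot: [0.165, 0.986, 0.0, -0.0]
ft_force: [-0.5, 0.5, 0.7]
grip_width: 0.0853
grasp_force: 0.0
```

Call:
move_arm([
  [[0,0,0,0,30],[0,0,0,0,30],[0,0,0,0,20],[0,0,0,0,20],[0,0,0,0,20]],
])

```text
clock: 4.05
eef_pos: [0.5929, -0.2623, 0.003]
tool_rot: [0.165, 0.986, -0.0, 0.001]
ft_force: [0.4, 0.4, 3.6]
grip_width: 0.0321
grasp_force: 59.7
```

Gripped. Lift, then travel toward the drive.

Call:
move_arm([
  [[0,0,0.03,0,20],[0,0,0.08,0,20],[0,0,0.13,0,20],[0,0,0.175,0,20],[0,0.04,0.18,0,20]],
])

```text
clock: 4.68
eef_pos: [0.5945, -0.2249, 0.1866]
tool_rot: [0.167, 0.986, -0.001, 0.004]
ft_force: [0.8, 0.8, -1.2]
grip_width: 0.032
grasp_force: 59.5
```

Call:
move_arm([
  [[0,0.04,0,0,20],[0,0.08,0,0,20],[0,0.11,0,0,20],[0,0.12,0,0,20],[0,0.12,0,0,20]],
])

```text
clock: 5.3
eef_pos: [0.5923, -0.1019, 0.1821]
tool_rot: [0.164, 0.986, -0.0, -0.0]
ft_force: [-0.2, -0.1, -1.0]
grip_width: 0.0317
grasp_force: 59.5
```

```bash
python3 - <<'E'
from h import *
o,c=grab('wrist','w3.png'); print(o['eef_pos'].round(4),o['grip_width'])
t=o['eef_pos']; print('sp bottom',proj(o,c,t+[0,0,-.003]),'top',proj(o,c,t+[0,0,.031]))
for n,p in [('tip',(.597,-.04,.142)),('seat',(.597,-.04,.08))]: print(n,proj(o,c,p))
E
```

```text
[ 0.5923 -0.1019  0.1821] 0.031693587916026805
sp bottom [[252.78630055 247.09221362]] top [[252.80555842 284.36208779]]
tip [[341.16685665 199.12388204]]
seat [[320.71950932 174.58871981]]
```

View pics/w3.png

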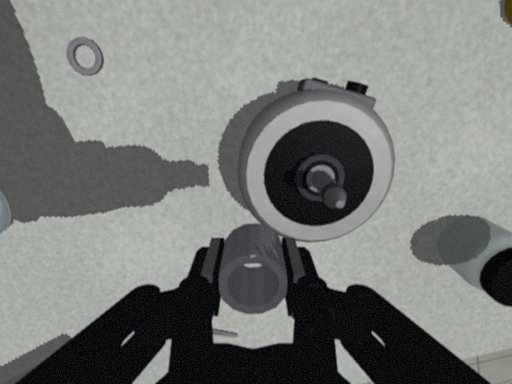

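Spacer is held squarely: rim centre (253,287), spindle tip about (337,201). I'll fix the axis numerically from the dark top disc and from the tip.

```bash
python3 - <<'E'
from h import *
def disc(img,x0,y0,r,thr):
    g=cv2.cvtColor(img,cv2.COLOR_RGB2GRAY); 
    m=(g<thr).astype(np.uint8); n,l,s,ce=cv2.connectedComponentsWithStats(m)
    best=[i for i in range(1,n) if np.hypot(*(ce[i]-[x0,y0]))<r and s[i][4]>300]
    i=max(best,key=lambda k:s[k][4]); cn=max(cv2.findContours((l==i).astype(np.uint8),0,1)[0],key=cv2.contourArea)
    return cv2.fitEllipse(cv2.convexHull(cn))
for n,x,y,z in [('top',301,158,.072),('scene',280,250,.072),('wrist',319,172,.072)]:
    o,c=grab(n)
    for thr in (35,45):
        e=disc(c['color'],x,y,20,thr); print(n,thr,np.round(e[0],1),np.round(e[1],1),plane(o,c,e[0],z).round(4))
print('tip ray',plane(o,c,[(337,200)],.142).round(4),'spacer rim ray',plane(o,c,[(253,287)],.213).round(4),o['eef_pos'])
g=cv2.cvtColor(c['color'],cv2.COLOR_RGB2GRAY)[150:220:1,295:360]
cv2.imwrite('pics/z.png',np.hstack([cv2.resize(g,None,fx=6,fy=6,interpolation=2),cv2.resize(cv2.cvtColor(c['color'],cv2.COLOR_RGB2GRAY)[220:325,205:302],(390,420),interpolation=2)]))
E
```

```text
top 35 [300.9 157.9] [40.4 41. ] [[ 0.5994 -0.041   0.072 ]]
top 45 [300.9 157.9] [40.8 41.1] [[ 0.5995 -0.0409  0.072 ]]
scene 35 [279.6 250.8] [35.5 42.4] [[ 0.6006 -0.0424  0.072 ]]Traceback (most recent call last):
  File "<stdin>", line 11, in <module>
  File "<stdin>", line 6, in disc
ValueError: max() iterable argument is empty
```

```bash
python3 - <<'E'
from h import *
o,c=grab('wrist'); g=cv2.cvtColor(c['color'],cv2.COLOR_RGB2GRAY)
for thr in (45,60,75):
    n,l,s,ce=cv2.connectedComponentsWithStats((g<thr).astype(np.uint8))
    for i in range(1,n):
        if np.hypot(*(ce[i]-[319,172]))<30 and s[i][4]>2000:
            cn=max(cv2.findContours((l==i).astype(np.uint8),0,1)[0],key=cv2.contourArea); e=cv2.fitEllipse(cv2.convexHull(cn))
            print(thr,np.round(e[0],1),np.round(e[1],1),plane(o,c,e[0],.072).round(4))
print('tip ray',plane(o,c,[(337,200)],.142).round(4),'spacer rim ray',plane(o,c,[(253,287)],.213).round(4),o['eef_pos'])
cv2.imwrite('pics/z.png',np.hstack([cv2.resize(g[150:220,295:360],None,fx=6,fy=6,interpolation=2),cv2.resize(g[220:325,205:302],(390,420),interpolation=2)]))
E
```

```text
45 [319.8 171.9] [101.1 110.3] [[ 0.5972 -0.0404  0.072 ]]
60 [319.8 171.9] [101.7 110.8] [[ 0.5972 -0.0404  0.072 ]]
75 [319.8 171.9] [102.2 111.2] [[ 0.5972 -0.0404  0.072 ]]
tip ray [[ 0.5969 -0.0442  0.142 ]] spacer rim ray [[ 0.5938 -0.1037  0.213 ]] [ 0.5923531  -0.10331079  0.18210517]
```

View pics/z.png

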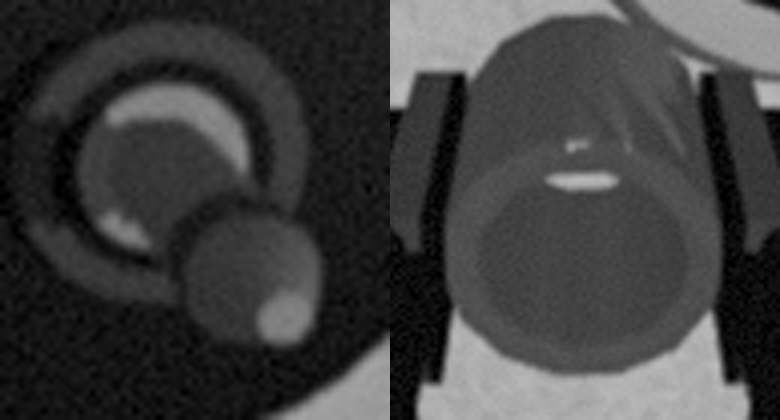

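The tip's end face is at (342.5,203), the bearing ring at (322,177), and the spacer's top rim at (253.5,283).

```bash
python3 - <<'E'
from h import *
o,c=grab('wrist')
for n,p,z in [('tip',(342.5,203),.142),('bearing',(322,176.8),.08),('rim',(253.5,283),.213)]: print(n,plane(o,c,p,z).round(4))
print(o['eef_pos'])
E
```

```text
tip [[ 0.6004 -0.0412  0.142 ]]
bearing [[ 0.5997 -0.0408  0.08  ]]
rim [[ 0.5919 -0.1028  0.213 ]]
[ 0.59238904 -0.10333644  0.18216313]
```

Axis at (0.5997,-0.041), so the shift is (+7,+62) mm. I'll go above it, then lower in steps watching the force.

Call:
move_arm([
  [[0.003,0.03,0,0,20],[0.007,0.055,0,0,20],[0.007,0.062,0,0,20],[0.007,0.062,0,0,20],[0.007,0.062,0,0,20]],
])

```text
clock: 6.18
eef_pos: [0.5993, -0.0412, 0.1823]
tool_rot: [0.165, 0.986, -0.0, -0.0]
ft_force: [-1.1, -0.3, -0.4]
grip_width: 0.0318
grasp_force: 59.6
```

Call:
move_arm([
  [[0,0,-0.01,0,20],[0,0,-0.02,0,20],[0,0,-0.03,0,20],[0,0,-0.04,0,20],[0,0,-0.05,0,20]],
])

```text
clock: 6.8
eef_pos: [0.5993, -0.0401, 0.1314]
tool_rot: [0.165, 0.986, -0.0, -0.0]
ft_force: [0.6, -0.1, -0.6]
grip_width: 0.0322
grasp_force: 59.6
```

Call:
move_arm([
  [[0,0,-0.012,0,20],[0,0,-0.024,0,20],[0,0,-0.034,0,20],[0,0,-0.042,0,20],[0,0,-0.045,0,20]],
])

```text
clock: 7.42
eef_pos: [0.5991, -0.0401, 0.0866]
tool_rot: [0.165, 0.986, -0.0, -0.0]
ft_force: [0.9, -0.9, -0.4]
grip_width: 0.0316
grasp_force: 59.6
```

Call:
move_arm([
  [[0,0,-0.001,0,20],[0,0,-0.002,0,20],[0,0,-0.002,0,20]],
])

```text
clock: 7.8
eef_pos: [0.5996, -0.0401, 0.0856]
tool_rot: [0.165, 0.986, 0.0, 0.0]
ft_force: [0.1, 0.0, -1.1]
grip_width: 0.0316
grasp_force: 59.6
```

Next I'll lower by 0.7 mm steps until contact.

Call:
move_arm([
  [[0,0,-0.001,0,20],[0,0,-0.002,0,20],[0,0,-0.002,0,20]],
])

```text
clock: 8.18
eef_pos: [0.5993, -0.0401, 0.0832]
tool_rot: [0.165, 0.986, 0.0, -0.0]
ft_force: [-0.3, 0.0, -1.2]
grip_width: 0.032
grasp_force: 59.6
```

Call:
move_arm([
  [[0,0,-0.001,0,20],[0,0,-0.001,0,20]],
])

```text
clock: 8.43
eef_pos: [0.5995, -0.0401, 0.083]
tool_rot: [0.165, 0.986, 0.0, 0.0]
ft_force: [-2.1, 0.1, 5.1]
grip_width: 0.0317
grasp_force: 60.1
```

Seated on the bearing (5 N at z 0.083). Release and rise.

Call:
move_arm([
  [[0,0,0,0,60],[0,0,0,0,100],[0,0,0,0,100],[0,0,0,0,100],[0,0,0.01,0,100]],
])

```text
clock: 9.05
eef_pos: [0.5986, -0.04, 0.0917]
tool_rot: [0.165, 0.986, -0.0, -0.001]
ft_force: [-0.3, 0.1, 0.5]
grip_width: 0.0857
grasp_force: 0.0
```

Call:
move_arm([
  [[0,0,0.03,0,100],[0,0,0.07,0,100],[0,0,0.11,0,100],[0,0,0.14,0,100],[-0.02,0.04,0.14,0,100]],
])

```text
clock: 9.68
eef_pos: [0.5822, -0.0017, 0.2363]
tool_rot: [0.167, 0.986, 0.0, 0.004]
ft_force: [-0.3, 0.8, -0.4]
grip_width: 0.0852
grasp_force: 0.0
```

Call:
move_arm([
  [[-0.03,0.05,0,0,100],[-0.06,0.1,0,0,100],[-0.09,0.15,0,0,100],[-0.12,0.2,0,0,100],[-0.148,0.24,0,0,100]],
])

```text
clock: 10.3
eef_pos: [0.4303, 0.2417, 0.2333]
tool_rot: [0.164, 0.986, 0.001, 0.001]
ft_force: [-0.0, 0.8, -0.1]
grip_width: 0.0854
grasp_force: 0.0
```

Call:
move_arm([
  [[0,0,-0.05,0,100],[0,0,-0.1,0,100],[0,0,-0.15,0,100],[0,0,-0.175,0,100],[0,0,-0.175,0,100]],
])

```text
clock: 10.92
eef_pos: [0.4299, 0.2391, 0.056]
tool_rot: [0.165, 0.986, -0.001, -0.002]
ft_force: [-0.3, 0.2, 0.8]
grip_width: 0.0855
grasp_force: 0.0
```

```bash
python3 - <<'E'
from h import *
o,c=grab('wrist','w4.png'); print(o['eef_pos'].round(4),proj(o,c,(.4335,.239,.01)))
E
```

```text
[0.4299 0.2391 0.056 ] [[254.38843379 221.10349755]]
```

View pics/w4.png

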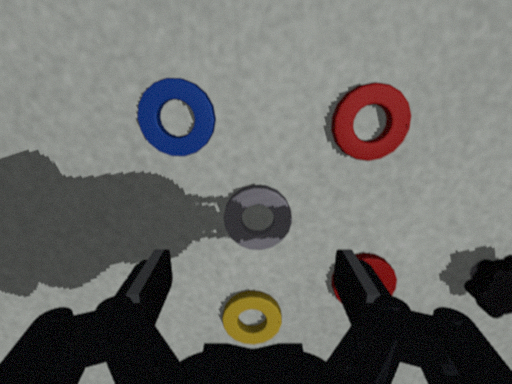

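The washer is centred at about (258,217). A red ring at (365,278) is near the right finger, so I'll check the clearance.

```bash
python3 - <<'E'
from h import *
o,c=grab('wrist')
P=plane(o,c,[(257.5,217)],.01)[0]; print(P, P-o['eef_pos'])
r=plane(o,c,[(362,282)],.01)[0]; y=np.array([.325,.946,0]);x=np.array([-.946,.325,0])
for n,q in [('red',r),('yellow',plane(o,c,[(252,315)],.01)[0]),('red2',plane(o,c,[(371,121)],.01)[0])]: print(n,(q-P)@x,(q-P)@y)
for n,u in [('red',(160,196)),('yellow',(198,195))]:
    pass
o,c=grab('top'); q=plane(o,c,[(160,196)],.01)[0]; print('red top',(q-P)@x,(q-P)@y)
E
```

```text
[0.43335744 0.24277916 0.01      ] [ 0.0020423   0.00291714 -0.04758213]
red -0.05583465098599892 0.08260747228889419
yellow -0.08814569254938169 -0.004050661326259122
red2 0.06773147442785696 0.07303048268462407
red top -0.05479223364077023 0.08042746991720008
```

The red ring clears the finger by about 25 mm. Descend to TCP z≈-0.003, since the open pads stand back from the TCP, and grip the washer.

Call:
move_arm([
  [[0.002,0.003,-0.025,0,100],[0.002,0.003,-0.045,0,100],[0.002,0.003,-0.057,0,100],[0.002,0.003,-0.06,0,100],[0.002,0.003,-0.06,0,100]],
])

```text
clock: 11.7
eef_pos: [0.434, 0.2432, -0.002]
tool_rot: [0.165, 0.986, 0.0, 0.0]
ft_force: [0.3, -0.2, 1.3]
grip_width: 0.0853
grasp_force: 0.0
```

Call:
move_arm([
  [[0,0,0,0,65],[0,0,0,0,50],[0,0,0,0,40],[0,0,0,0,40],[0,0,0,0,40]],
])

```text
clock: 12.32
eef_pos: [0.4337, 0.2429, -0.0014]
tool_rot: [0.165, 0.986, 0.0, 0.001]
ft_force: [-1.9, -1.9, 7.8]
grip_width: 0.0476
grasp_force: 60.2
```

Gripped (47.6 mm, same 2 mm offset as with the spacer). Lift and carry back to a viewing point beside the drive.

Call:
move_arm([
  [[0,0,0.02,0,40],[0,0,0.06,0,40],[0,0,0.11,0,40],[0,0,0.16,0,40],[0,0,0.2,0,40]],
])

```text
clock: 12.95
eef_pos: [0.4336, 0.243, 0.1996]
tool_rot: [0.165, 0.986, 0.001, 0.001]
ft_force: [1.1, 0.9, -1.3]
grip_width: 0.0472
grasp_force: 62.0
```

Call:
move_arm([
  [[0.035,-0.05,0,0,40],[0.07,-0.1,0,0,40],[0.1,-0.14,0,0,40],[0.13,-0.18,0,0,40],[0.145,-0.2,0,0,40]],
])

```text
clock: 13.58
eef_pos: [0.5794, 0.0405, 0.1969]
tool_rot: [0.166, 0.986, -0.0, -0.0]
ft_force: [-1.2, 0.7, -0.9]
grip_width: 0.0473
grasp_force: 62.0
```

Call:
move_arm([
  [[0.01,-0.02,0,0,40],[0.01,-0.025,0,0,40],[0.01,-0.025,0,0,40],[0.01,-0.025,0,0,40]],
])

```text
clock: 14.08
eef_pos: [0.5879, 0.0189, 0.1975]
tool_rot: [0.164, 0.986, 0.0, -0.0]
ft_force: [-0.9, 0.0, -1.6]
grip_width: 0.0472
grasp_force: 62.0
```

```bash
python3 - <<'E'
from h import *
o,c=grab('wrist','w5.png'); t=o['eef_pos'];print(t.round(4),o['grip_width'])
print('washer top',proj(o,c,t+[0,0,.0114]))
for n,p in [('tip',(.5997,-.041,.142)),('spacer top',(.5997,-.041,.114))]: print(n,proj(o,c,p))
i=cv2.imread('pics/w5.png'); cv2.imwrite('pics/w5b.png',cv2.resize(i[60:384,60:460],(800,600)if 0 else (800,648))[:600])
E
```

```text
[0.5879 0.0189 0.1975] 0.047178713768713056
washer top [[252.81017913 260.94733482]]
tip [[185.32165354 247.5087243 ]]
spacer top [[192.40083005 231.2175817 ]]
```

View pics/w5b.png

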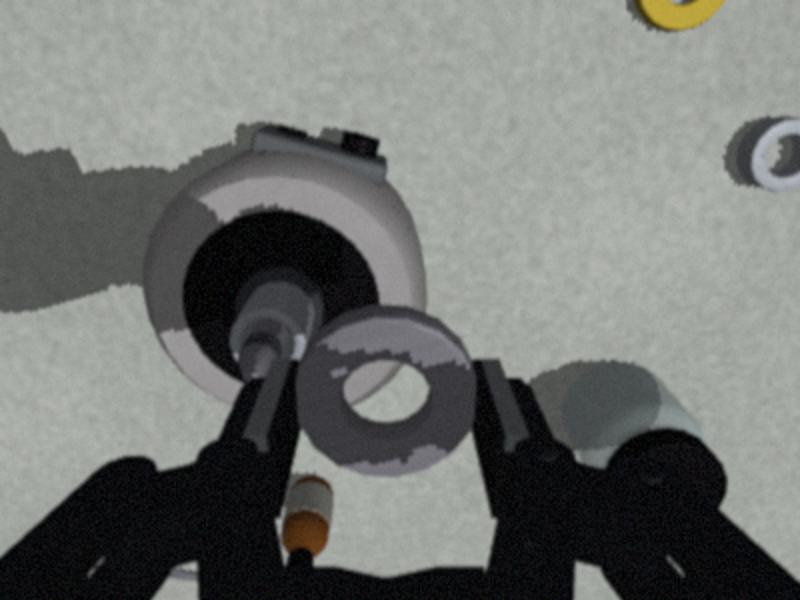

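The spacer sits on the bearing (rim at about (191,230), as predicted). The washer hangs level at about (253,258). Shift over the axis by (+12.5,-60) mm, then lower.

Call:
move_arm([
  [[0.006,-0.03,0,0,40],[0.0125,-0.055,0,0,40],[0.0125,-0.06,0,0,40],[0.0125,-0.06,0,0,40],[0.0125,-0.06,0,0,40]],
])

```text
clock: 14.75
eef_pos: [0.6006, -0.041, 0.1974]
tool_rot: [0.164, 0.986, 0.0, -0.0]
ft_force: [0.6, -0.0, -0.5]
grip_width: 0.0471
grasp_force: 62.0
```

Call:
move_arm([
  [[0,0,-0.014,0,40],[0,0,-0.028,0,40],[0,0,-0.042,0,40],[0,0,-0.054,0,40],[0,0,-0.062,0,40]],
])

```text
clock: 15.38
eef_pos: [0.6004, -0.0421, 0.134]
tool_rot: [0.165, 0.986, -0.0, -0.001]
ft_force: [0.6, -0.0, -2.2]
grip_width: 0.0472
grasp_force: 62.0
```

Call:
move_arm([
  [[0,0,-0.006,0,40],[0,0,-0.012,0,40],[0,0,-0.016,0,40],[0,0,-0.019,0,40],[0,0,-0.019,0,40]],
])

```text
clock: 16.0
eef_pos: [0.6008, -0.0421, 0.1162]
tool_rot: [0.165, 0.986, -0.0, -0.0]
ft_force: [-0.5, -0.2, -1.4]
grip_width: 0.0473
grasp_force: 62.0
```

Call:
move_arm([
  [[0,0,-0.001,0,40],[0,0,-0.002,0,40],[0,0,-0.002,0,40]],
])

```text
clock: 16.38
eef_pos: [0.6009, -0.0421, 0.1143]
tool_rot: [0.165, 0.986, -0.0, -0.0]
ft_force: [-0.5, 0.7, -1.8]
grip_width: 0.0468
grasp_force: 62.0
```

Call:
move_arm([
  [[0,0,-0.001,0,40],[0,0,-0.0015,0,40],[0,0,-0.0015,0,40]],
])

```text
clock: 16.75
eef_pos: [0.6009, -0.0421, 0.1128]
tool_rot: [0.165, 0.986, -0.0, -0.0]
ft_force: [-0.4, -0.8, -1.7]
grip_width: 0.0475
grasp_force: 62.1
```

Call:
move_arm([
  [[0,0,-0.001,0,40],[0,0,-0.001,0,40]],
])

```text
clock: 17.0
eef_pos: [0.6011, -0.0421, 0.1127]
tool_rot: [0.165, 0.986, 0.0, 0.0]
ft_force: [-1.2, -0.7, 4.4]
grip_width: 0.0472
grasp_force: 62.6
```

Contact at the expected height. Release and go up.

Call:
move_arm([
  [[0,0,0,0,70],[0,0,0,0,100],[0,0,0,0,100],[0,0,0,0,100],[0,0,0.01,0,100]],
])

```text
clock: 17.62
eef_pos: [0.6001, -0.0421, 0.1212]
tool_rot: [0.165, 0.986, -0.0, -0.001]
ft_force: [-0.1, -0.2, -0.3]
grip_width: 0.0854
grasp_force: 0.0
```

Call:
move_arm([
  [[0,0,0.04,0,100],[0,0,0.08,0,100],[0,0,0.12,0,100],[0.02,0.04,0.12,0,100],[0.03,0.07,0.12,0,100]],
])

```text
clock: 18.25
eef_pos: [0.6321, 0.0288, 0.2437]
tool_rot: [0.165, 0.986, 0.0, 0.002]
ft_force: [-0.6, -0.1, -0.7]
grip_width: 0.0852
grasp_force: 0.0
```

```bash
python3 - <<'E'
from h import *
ims=[]
o,c=grab('wrist'); ims.append(cv2.resize(c['color'],(400,300)))
print(proj(o,c,[(.5997,-.041,.124),(.5997,-.041,.142)]))
o,c=grab('scene'); q=c['color'][200:300,220:340]; ims.append(cv2.resize(q,(360,300),interpolation=2))
print(o['eef_pos'])
cv2.imwrite('pics/fin.png',cv2.cvtColor(np.hstack(ims),cv2.COLOR_RGB2BGR))
E
```

```text
[[172.05475302 177.06993826]
 [166.730284   182.73556153]]
[0.632568   0.03286408 0.24280306]
```

View pics/fin.png

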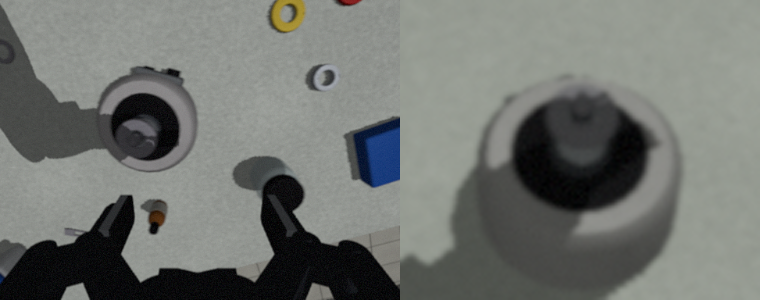

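In the final view the washer lies flat on the spacer with the spindle through it (wrist view about (173,178), as predicted). The gripper is clear, so I'll hand in.

```bash
python3 -c "
from workcell import job
print(job.job_done())"
```

```text
the job is handed in; nothing more can be done
None
```

The spacer is seated on the bearing, the wide washer lies over the spindle on top of it and has been let go, the other parts were left untouched, and the job was handed in at about 18 s of the 64 s allowed.

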